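# Nest a tapered tool holder in the tightening fixture and seat it on its drive keys

## Robot

A 6-joint arm with a two-finger parallel gripper is mounted at the origin on the work surface. World frame = base frame: x ahead of the robot, y to its left, z up, the work surface at z = 0. Lengths are in m, angles in rad, forces in N, time in s.
With the tool pointing down it reaches from about 0.35 to 0.875 m from the base axis. Payload 4.2 kg.
Tool frame: the origin (TCP) lies midway between the tips of the shut fingers; the grasp point (between the pads) lies 19 mm behind it; x points along the fingers, y is the direction in which the jaws open and shut, and the axes are right-handed (so a half turn about x gives the same grasp; the last joint's range is limited). The gripper opens to 87 mm and grips with 3 to 60 N. Pads are 19 mm wide; open, the fingers measure 117 mm over their backs; the gripper's body (75 mm by 190 mm) begins 51 mm behind the grasp point.
Start: joints at [1.47, 0.385, 0.008, 0, -1.194, -0.259], TCP at [0.22, 0.585, 0.223] pointing down, gripper open.
Joint ranges: [-3.14, 3.14], [-1.21, 2.06], [-1.07, 1.41], [-3.16, 2.05], [-2.99, -0.16], [-3.1, 3.1]. Speed limits (rad/s): [2.79, 2.79, 3.14, 3.14, 3.14, 3.14].

## Interface

Orientations are given as a rotation vector (axis times angle).
In Python, from bench import r gives the robot as it stands.
- The arm moves only by the shell command python3 -m handwheel 'ROWS'. ROWS is a JSON object of lists of equal length, an entry for each row: "slide": the shift along the tool's x, y, z in mm, a list of three; "twist": the turn about the tool's x in rad; "hand": the closure, from 0 (fully open) to 1 (shut). In form: {"slide": [[dx, dy, dz], ...], "twist": [twist, ...], "hand": [hand, ...]}. A call has 1 to 10 rows; each row is the pose to reach, as a shift and turn from the pose commanded when the call began, along the tool's axes at that moment; what a row does not reach only later rows make up. A row lasts 1/12 s, in which the tool goes at most 41.7 mm and 7.16 degrees, less where a joint would pass 70% of its speed; a pose out of reach is approached as far as the arm can. A call with a gripper value outside its range is refused whole. The fingers move at their own pace and stop on an object; the grip force is fixed at half the most. Time passes only in rows, so rows that repeat a pose let the fingers close. It gives the time, the measured TCP pose, the force and the opening at its end, in the units of the state.
- r.get_obs(): the state, without advancing time (a new reading comes with each control period).
- r.get_image(name): name is "scene" or "top" or "wrist"; returns (picture, depth): 384x512x3 uint8, red, green, blue; 384x512 float32, m along the optical axis (not along the pixel's ray), 0 where there is no reading.
- r.get_calibration(name): a dict with "camera_matrix" (3x3 intrinsics, pixels), "eye" and "orientation" of the camera in the world. Camera axes: x right, y down, z forward; pixel columns grow to the right and rows downward; lengths in m; the calibration is good to about 2 mm. A picture is of the moment at which its call begins: read the wrist's pose just before it. get_calibration takes no time and is no camera call; for the wrist camera it gives the pose at the moment of the call.
- r.job_done(): hands the job in, once; it reports no verdict.
The state is a dict: "time_s": time; "joints": joint angles; "qd": joint speeds; "effort": joint torques, N m; "position": TCP position; "ee_rot": TCP orientation; "force": force on the tool from outside, world axes, zero at the start; "ft_torque": the same for the moment, N m; "grip_width": opening from 0.0 (shut) to 1.0 (fully open).
Only numpy, scipy, OpenCV 4.12 (cv2) and the standard library are available. Lean on these libraries where they do the work, as an engineer would, in place of code of your own. Each camera call takes 0.05 s, during which the arm holds its last target.

## Task

The collet-chuck tool holder (the one with the slotted ring nut on top) is to have its nut tightened next: lift it out of the rack, lower its taper into the bench fixture, and with a light touch turn it until its two drive slots find the fixture's keys and drop over them. Then press it firmly down until its flange sits flat and fully home, let go and leave it there. Feel it in gently, never ram it on the keys or drop it, and do not disturb the other things on the bench.

Things in the scene. Friction and masses are not known exactly. Their poses are not given: they have to be found in the camera images.
- nut_holder: steel tool holder upright in one of three rack pockets (which one varies), taper down, a 34 mm round dark ring nut with six notches on top. Origin on the axis at the underside of the 46 mm flange (0 to 20 mm), z up. Below it: taper 31.8 mm wide, narrowing by 7/24 of the length, to -48 mm, then a 13 mm stud to -70 mm. Mass 0.4 to 0.65 kg
- nut_grip (a point): where to grip the holder: on its axis, halfway up the 34 mm ring nut, 50 mm above the holder's origin, axes as the holder's. The nut is 24 mm high, its flat top 12 mm above this point; below it a 29 mm neck and, from 30 mm below this point, the flange
- slots (a point): centre of the flange's underside (same point as the holder's origin), axes as the holder's. Two drive slots 16 mm wide are cut through the flange's rim, open below, on its +x and -x sides, from 16 mm off the axis outwards; so a half turn makes no difference. The keys stop the flange 8 mm above home; within 2.5 degrees of the right angle the slots drop over them
- fixture: round grey tightening fixture bolted to the bench: 116 mm base, 80 mm body; origin under its centre on the bench, z up, x and y fixed to the pedestal (a split clamp with two ears points to -x). A steel insert with an upright tapered bore and two drive keys is clamped in its top, stiffly, at an angle that varies
- mouth (a point): centre of the insert's flat face, 86 mm above the fixture's origin, axes as the FIXTURE's. Bore 32.4 mm wide here, narrowing downwards as the holder's taper, open below for the stud. Home is the holder's origin at this point, flange flat on the face. Press home with a push of 10 to 20 N; over 70 N between holder and fixture (a hard push, or a drop of over 3 mm) is ramming
- key_tops (a point): point on the bore's axis at the height of the key tops, 8 mm above the face, axes as the FIXTURE's. The two opposite keys stand on the face, 14 mm wide, from 18 to 35 mm off the axis. The line through them lies anywhere from -0.75 to +0.75 rad about z from the fixture's x axis; this angle is not measured: find it by feel or by looking
- rack: grey steel rack fixed to the bench, 92 by 300 mm, top 85 mm up; three pockets (36 mm holes) in a row along its y axis at -100, 0 and +100 mm; origin under its centre on the bench. A holder stands with its origin at the rack's top face and is lifted straight up
- drill_holder: bystander in the rack: tool holder with a 38 mm drill chuck that tapers to three jaws, its top 86 mm above the flange underside (carry the other holder over it with its stud clear); origin at the flange underside
- mill_holder: bystander in the rack: tool holder with a 50 mm face-mill head with four cutting tips, its top 63 mm above the flange underside; origin at the flange underside
- spanner: bystander: flat steel hook spanner lying on the bench, about 190 mm long, 6 mm thick; origin under it
- collet: bystander: small loose steel collet standing on its narrow end, 21 mm wide, 31 mm high; origin under it
- tape_measure: bystander: black tape measure lying on its side, 70 x 66 x 34 mm; origin under it
- caliper: bystander: digital caliper lying flat, 210 mm long; origin under it
- screwdriver: bystander: screwdriver with a red handle lying on the bench; origin under it
- parts_bin: bystander: open blue plastic bin, 150 x 100 x 60 mm; origin under it

How it is judged:
By the outcome, as a careful person would: the job done as asked, in the order asked, and still so for the second after the job is handed in, with the robot touching nothing.
It also fails if it takes over 61 s, if anything falls off the work surface, if the arm or the gripper's body presses on something with over 40 N, if the wrist force passes 120 N, or if a joint passes its speed limit or range.

## Working session

There is one attempt and no reset: what is moved stays moved. The work goes in short steps, Python scripts to look and compute and a shell command to move; the robot and the scene stay as the last step left them, time stands still between calls to the robot, and variables do not carry over. Pictures are saved under pics/ and viewed, and the job is handed in when it is done.

```bash
ls; mkdir -p pics
python3 - <<'E'
from bench import r
import cv2,numpy as np
o=r.get_obs()
for k,v in o.items(): print(k,np.round(v,4))
for n in ("top","scene"):
    im,d=r.get_image(n); np.savez('%s0.npz'%n,im=im,d=d)
    cv2.imwrite('pics/%s0.png'%n,im[:,:,::-1])
    c=r.get_calibration(n); print(n,{k:np.round(v,4).tolist() for k,v in c.items()})
E
```

```text
pics
time_s 0.0
joints [ 1.4696e+00  3.8560e-01  6.6000e-03 -5.0000e-04 -1.1940e+00 -2.5860e-01]
qd [ 0.0014  0.0007 -0.0005  0.0006 -0.0001  0.0016]
effort [ 0.00000e+00 -3.90665e+01  1.87405e+01  4.22010e+00  1.10000e-02
 -2.00000e-04]
position [0.2198 0.5844 0.2214]
ee_rot [-2.0258  0.3709  2.0264]
force [ 0.0341 -0.064   0.2179]
ft_torque [-0.0193  0.0018  0.02  ]
grip_width 1.0002
top {'camera_matrix': [[404.8219, 0.0, 256.0667], [0.0, 404.8219, 191.2831], [0.0, 0.0, 1.0]], 'eye': [0.4951, -0.029, 1.0798], 'orientation': [-2.1901, 2.1858, -0.1158]}
scene {'camera_matrix': [[373.7913, 0.0, 256.9318], [0.0, 373.7913, 195.2222], [0.0, 0.0, 1.0]], 'eye': [1.3067, -0.082, 0.6613], 'orientation': [-1.6952, -1.6004, 0.8126]}
```

View pics/top0.png

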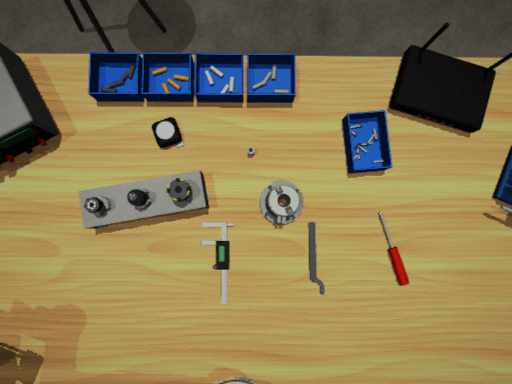

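View pics/scene0.png

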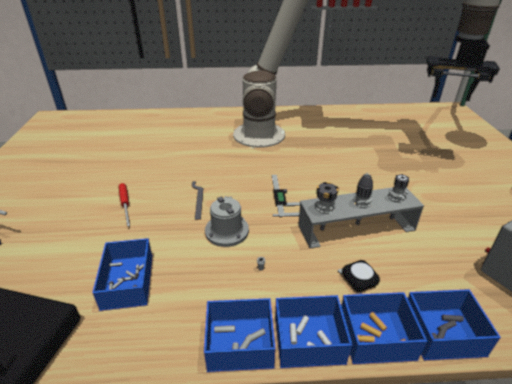

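Run:
```python
import cv2,numpy as np
a=np.load('top0.npz')['im'][:,:,::-1]
b=np.load('scene0.npz')['im'][:,:,::-1]
c1=cv2.resize(a[160:235,75:215],None,fx=5,fy=5,interpolation=cv2.INTER_CUBIC)
c2=cv2.resize(a[175:235,250:315],None,fx=5,fy=5,interpolation=cv2.INTER_CUBIC)
cv2.imwrite('pics/c1.png',c1);cv2.imwrite('pics/c2.png',cv2.resize(a[175:235,250:315],None,fx=9,fy=9,interpolation=cv2.INTER_CUBIC))
cv2.imwrite('pics/c3.png',cv2.resize(b[165:245,195:430],None,fx=3.4,fy=3.4,interpolation=cv2.INTER_CUBIC))
```

```text
(no output)
```

View pics/c1.png

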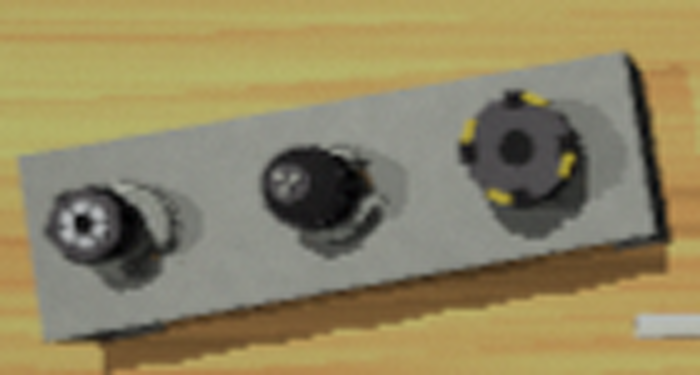

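View pics/c2.png

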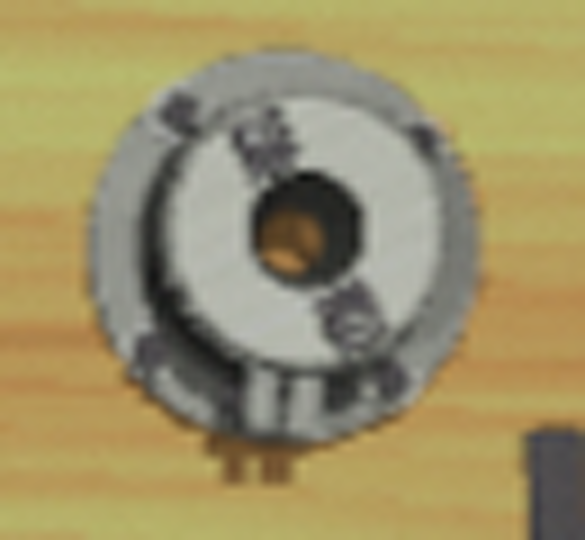

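View pics/c3.png

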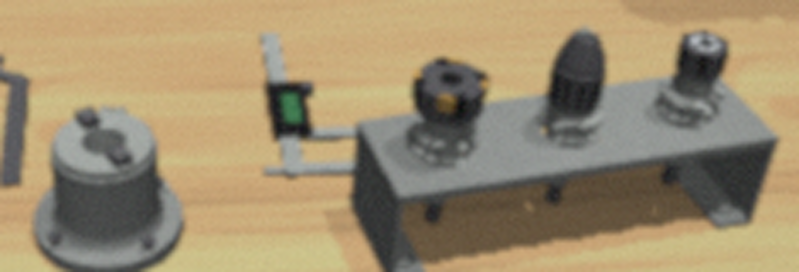

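```bash
cat > h.py <<'E'
import numpy as np,cv2
from scipy.spatial.transform import Rotation as R
from bench import r
def ray(c,px,z):
    K=c['camera_matrix']; M=R.from_rotvec(c['orientation']).as_matrix()
    d=M@np.linalg.solve(K,np.array([px[0],px[1],1.0])); e=np.array(c['eye'])
    return e+d*(z-e[2])/d[2]
def proj(c,p):
    M=R.from_rotvec(c['orientation']).as_matrix(); q=c['camera_matrix']@(M.T@(np.array(p)-c['eye'])); return q[:2]/q[2]
def tool():
    o=r.get_obs(); return np.array(o['position']),R.from_rotvec(o['ee_rot']).as_matrix(),o
E
python3 - <<'E'
from h import *
c=r.get_calibration('top'); s=r.get_calibration('scene')
im=np.load('top0.npz')['im']
f=lambda x,y:(75+x/5-.4,160+y/5-.4)
# rack top corners
for n,p in dict(A=(20,157),B=(627,53),C=(658,236),D=(45,341)).items(): print(n,ray(c,f(*p),.085).round(4))
cor=np.array([ray(c,f(*p),.085) for p in [(20,157),(627,53),(658,236),(45,341)]])
print('rack ctr',cor.mean(0).round(4)); v=cor[0]-cor[1]+cor[3]-cor[2]; v/=np.linalg.norm(v); print('rack y dir',v.round(3)); print('end pocket',(cor.mean(0)+.1*v).round(4))
print('nut top',ray(c,f(85,224),.147).round(4))
g=lambda x,y:(250+x/9-.45,175+y/9-.45)
print('bore',ray(c,g(306,229),.086).round(4))
k1=ray(c,g(265,143),.094);k2=ray(c,g(352,318),.094); print(k1.round(4),k2.round(4),((k1+k2)/2).round(4),np.linalg.norm(k1-k2),np.arctan2(*(k1-k2)[1::-1]))
# base ring centre
print('basec',ray(c,g(285,243),.02))
# scene
h=lambda x,y:(195+x/3.4-.35,165+y/3.4-.35)
print('scene nut',ray(s,h(705,42),.147).round(4),'bore',ray(s,h(104,143),.086).round(4),'keys',ray(s,h(87,118),.094).round(4),ray(s,h(120,155),.094).round(4))
p,M,o=tool(); print(p,M.round(3)); w=r.get_calibration('wrist'); print(w)
print('local cam', M.T@(w['eye']-p), (M.T@R.from_rotvec(w['orientation']).as_matrix()).round(3))
E
```

```text
A [0.5792 0.3841 0.085 ]
B [0.6316 0.0888 0.085 ]
C [0.5412 0.0725 0.085 ]
D [0.4896 0.3686 0.085 ]
rack ctr [0.5604 0.2285 0.085 ]
rack y dir [-0.173  0.985  0.   ]
end pocket [0.5431 0.327  0.085 ]
nut top [0.5433 0.3277 0.147 ]
bore [ 0.5583 -0.1175  0.086 ]
[ 0.5812 -0.1057  0.094 ] [ 0.5337 -0.1292  0.094 ] [ 0.5575 -0.1175  0.094 ] 0.052998644837892954 0.4580060981636618
basec [ 0.55843554 -0.11724416  0.02      ]
scene nut [0.5456 0.3269 0.147 ] bore [ 0.5632 -0.1177  0.086 ] keys [ 0.5424 -0.1301  0.094 ] [ 0.5883 -0.1055  0.094 ]
[0.21985776 0.58448905 0.22158034] [[-0.001 -0.352 -0.936]
 [-0.002 -0.936  0.352]
 [-1.     0.002 -0.   ]]
{'camera_matrix': array([[311.95446266,   0.        , 254.61799438],
       [  0.        , 311.95446266, 190.11914177],
       [  0.        ,   0.        ,   1.        ]]), 'eye': array([0.2910291 , 0.55816048, 0.38424737]), 'orientation': array([ 1.68557962, -2.43775665, -0.33740802])}
local cam [-1.62656191e-01 -1.11237019e-04 -7.59082755e-02] [[-0.    -0.273  0.962]
 [ 1.    -0.001 -0.   ]
 [ 0.001  0.962  0.273]]
```

```bash
python3 -m handwheel '{"slide":[[-28,13,-39],[-28,25,-79],[-28,38,-118],[-28,51,-158],[-28,64,-197],[-28,76,-236],[-28,89,-276],[-28,102,-315],[-28,114,-355],[-28,127,-394]],"twist":[0.1,0.2,0.31,0.41,0.52,0.62,0.73,0.83,0.93,1.037],"hand":[0,0,0,0,0,0,0,0,0,0]}'; python3 -m handwheel '{"slide":[[0,0,0],[0,0,0],[0,0,0],[0,0,0]],"twist":[0,0,0,0],"hand":[0,0,0,0]}'
python3 - <<'E'
from h import *
p,M,o=tool(); print(p.round(4),M.round(3).tolist(),np.round(o['joints'],3),o['force'],o['time_s'])
im,d=r.get_image('wrist'); c=r.get_calibration('wrist'); np.savez('w1.npz',im=im,d=d,**c); cv2.imwrite('pics/w1.png',im[:,:,::-1])
print(proj(c,(.544,.327,.147)),proj(c,(.544,.327,.105)))
E
```

```text
time_s: 0.93
position: [0.5415, 0.3287, 0.2501]
ee_rot: [-1.333, 1.125, 1.333]
force: [0.0, 0.4, -0.6]
grip_width: 0.999
time_s: 1.27
position: [0.5396, 0.3309, 0.2503]
ee_rot: [-1.337, 1.122, 1.338]
force: [0.2, 0.2, 0.1]
grip_width: 1.001
[0.5396 0.3309 0.2503] [[-0.001, -0.985, -0.175], [-0.0, -0.175, 0.985], [-1.0, 0.001, -0.0]] [ 0.805  0.382  0.074 -0.    -1.263 -0.63 ] [0.22427182 0.17119982 0.14904388] 1.2667
[251.54330472 184.4154455 ] [251.95618495 173.79557384]
```

View pics/w1.png

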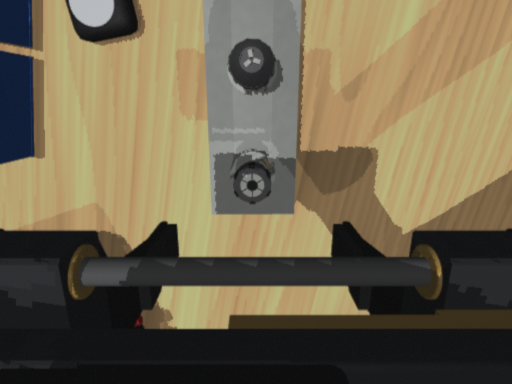

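Run:
```python
import cv2,numpy as np
a=np.load('w1.npz')['im'][:,:,::-1]
cv2.imwrite('pics/w1c.png',cv2.resize(a[140:215,205:300],None,fx=7,fy=7,interpolation=cv2.INTER_CUBIC))
```

```text
(no output)
```

View pics/w1c.png

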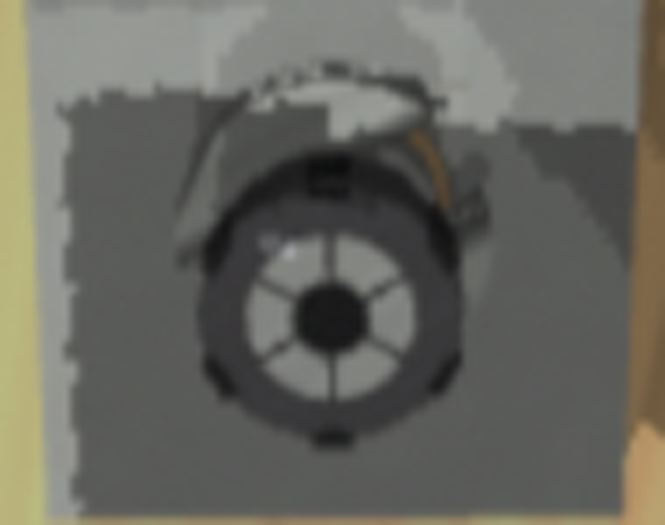

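```bash
python3 -m handwheel '{"slide":[[20,-3.7,-4.6],[45,-3.7,-4.6],[70,-3.7,-4.6],[92,-3.7,-4.6],[108,-3.7,-4.6],[120,-3.7,-4.6],[128,-3.7,-4.6],[134,-3.7,-4.6],[134,-3.7,-4.6],[134,-3.7,-4.6]],"twist":[0,0,0,0,0,0,0,0,0,0],"hand":[0,0,0,0,0,0,0,0,0,0]}'
python3 - <<'E'
from h import *
p,M,o=tool(); print(p.round(4),o['force'],o['time_s'])
im,d=r.get_image('wrist'); c=r.get_calibration('wrist'); np.savez('w2.npz',im=im,d=d,**c); cv2.imwrite('pics/w2.png',im[:,:,::-1])
print(proj(c,(.544,.327,.147)))
E
```

```text
time_s: 2.15
position: [0.5448, 0.3271, 0.1171]
ee_rot: [-1.337, 1.121, 1.337]
force: [-0.6, -0.3, 0.9]
grip_width: 1.002
[0.5448 0.3271 0.1171] [-0.58088672 -0.3155495   0.85398572] 2.15
[258.82911274 266.03558322]
```

View pics/w2.png

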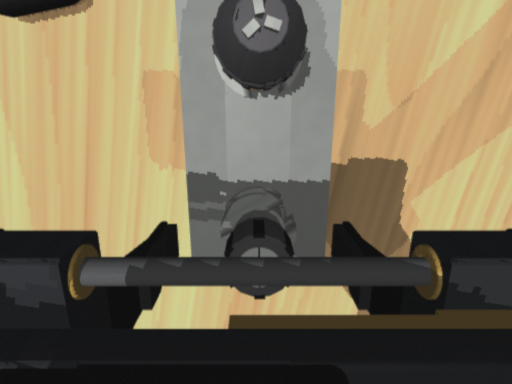

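```bash
python3 -m handwheel '{"slide":[[0,0,0],[0,0,0],[0,0,0],[0,0,0],[0,0,0],[0,0,0],[0,0,0],[0,0,0],[0,0,0],[0,0,0]],"twist":[0,0,0,0,0,0,0,0,0,0],"hand":[1,1,1,1,1,1,1,1,1,1]}'; python3 -m handwheel '{"slide":[[-1,0,0],[-2,0,0],[-3,0,0],[-3,0,0],[-3,0,0]],"twist":[0,0,0,0,0],"hand":[1,1,1,1,1]}'
```

```text
time_s: 3.03
position: [0.5435, 0.3261, 0.1165]
ee_rot: [-1.336, 1.125, 1.338]
force: [-4.9, -1.0, 3.3]
grip_width: 0.382
time_s: 3.45
position: [0.5447, 0.3262, 0.1188]
ee_rot: [-1.336, 1.123, 1.336]
force: [-0.2, 0.7, -5.7]
grip_width: 0.379
```

```bash
python3 -m handwheel '{"slide":[[-15,0,0],[-35,0,0],[-60,0,0],[-85,0,0],[-110,0,0],[-135,0,0],[-160,0,0],[-180,0,0],[-190,0,0],[-190,0,0]],"twist":[0,0,0,0,0,0,0,0,0,0],"hand":[1,1,1,1,1,1,1,1,1,1]}'
python3 - <<'E'
from h import *
p,M,o=tool(); print(p.round(4),M.round(3).tolist(),o['force'],o['time_s'],np.round(o['joints'],3))
im,d=r.get_image('wrist'); c=r.get_calibration('wrist'); np.savez('w3.npz',im=im,d=d,**c); cv2.imwrite('pics/w3.png',cv2.resize(im[150:340,150:400,::-1],None,fx=3,fy=3,interpolation=cv2.INTER_CUBIC))
im,d=r.get_image('scene'); cv2.imwrite('pics/s3.png',cv2.resize(im[0:300,260:512,::-1],None,fx=2,fy=2,interpolation=cv2.INTER_CUBIC))
E
```

```text
time_s: 4.28
position: [0.5457, 0.327, 0.3122]
ee_rot: [-1.336, 1.116, 1.334]
force: [0.6, 0.4, -5.4]
grip_width: 0.378
[0.5457 0.327  0.3122] [[0.004, -0.985, -0.173], [0.003, -0.173, 0.985], [-1.0, -0.005, 0.003]] [ 0.64172411  0.37132361 -5.39335373] 4.2833 [ 7.940e-01  3.590e-01  1.900e-01  1.000e-03 -1.396e+00 -6.200e-01]
```

View pics/w3.png

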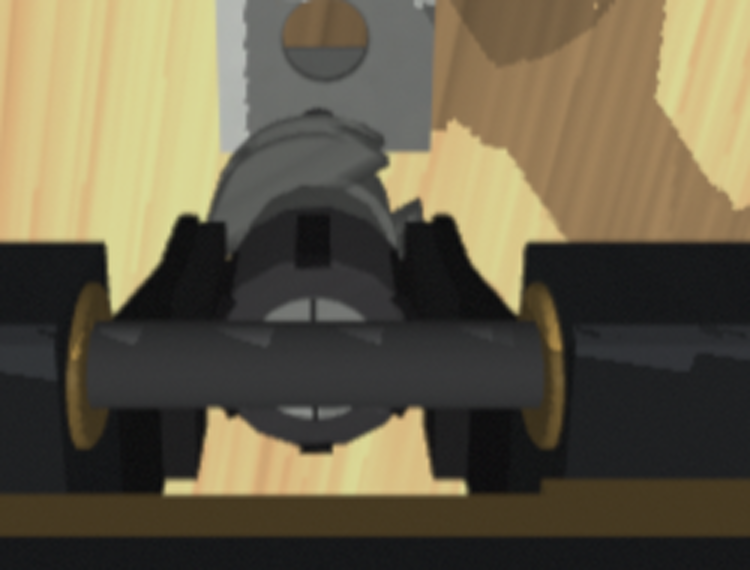

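View pics/s3.png

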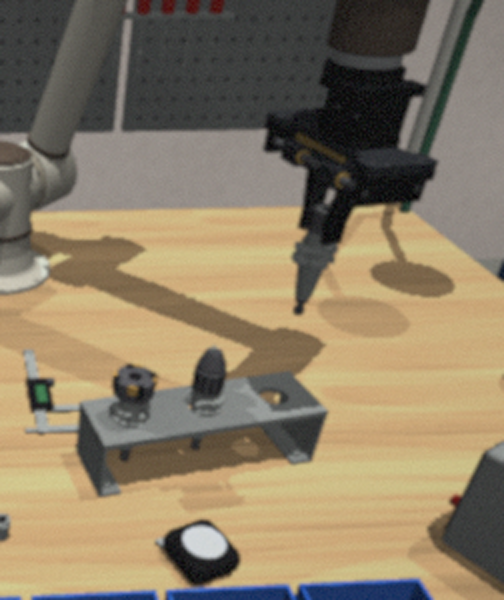

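Run:
```python
from h import *
z=np.load('w3.npz'); im=z['im'][:,:,::-1]
g=cv2.convertScaleAbs(im[180:235,210:300],alpha=1.6,beta=20)
cv2.imwrite('pics/w3c.png',cv2.resize(g,None,fx=8,fy=8,interpolation=cv2.INTER_CUBIC))
c={k:z[k] for k in('camera_matrix','eye','orientation')}
print([proj(c,(.5457,.327,h)).round(1).tolist() for h in(.343,.30,.28)])
p,M,o=tool()
for zz in (.280,.300):
  for a in range(-40,60,10):
    q=np.array([.5457,.327,zz])+.023*(np.cos(np.radians(a))*M[:,1]-np.sin(np.radians(a))*-M[:,2]*1)
    x=proj(c,q); print(zz,a,((x-[210,180])*8+4).round(0))
```

```text
[[254.6, 270.4], [254.7, 232.8], [254.8, 220.5]]
0.28 -40 [580. 157.]
0.28 -30 [607. 196.]
0.28 -20 [627. 238.]
0.28 -10 [638. 283.]
0.28 0 [641. 328.]
0.28 10 [636. 373.]
0.28 20 [622. 417.]
0.28 30 [600. 457.]
0.28 40 [572. 493.]
0.28 50 [537. 523.]
0.3 -40 [603. 240.]
0.3 -30 [633. 282.]
0.3 -20 [654. 329.]
0.3 -10 [667. 377.]
0.3 0 [670. 427.]
0.3 10 [663. 476.]
0.3 20 [648. 523.]
0.3 30 [624. 567.]
0.3 40 [593. 606.]
0.3 50 [555. 639.]
```

View pics/w3c.png

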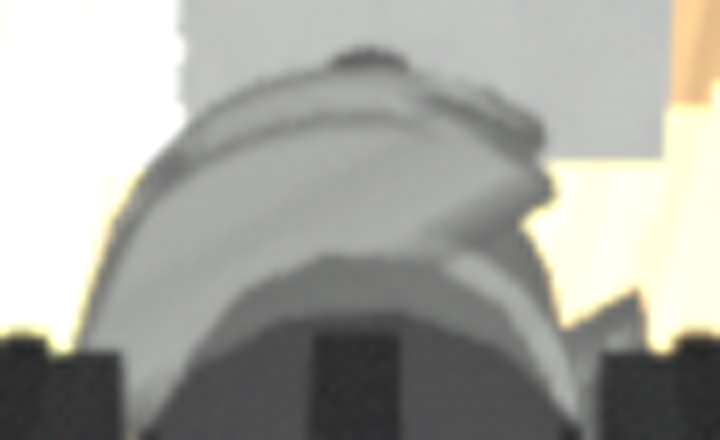

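```bash
python3 -m handwheel '{"slide":[[0,1,-10],[0,3,-25],[0,6,-45],[0,9,-67],[0,12,-90],[0,16,-113],[0,19,-136],[0,22,-159],[0,26,-182],[0,29,-205]],"twist":[0,0,0.02,0.05,0.08,0.11,0.14,0.17,0.2,0.23],"hand":[1,1,1,1,1,1,1,1,1,1]}'
python3 - <<'E'
from h import *
p,M,o=tool(); d=np.array([.559,-.045,.3]); print(p.round(4),o['force'],((d-p)@M*1000).round(1))
E
```

```text
time_s: 5.22
position: [0.5506, 0.1168, 0.3085]
ee_rot: [-1.166, 1.239, 1.167]
force: [-0.2, -1.2, -5.5]
grip_width: 0.377
[0.5506 0.1168 0.3085] [-0.19899353 -1.24116116 -5.54486214] [   8.7  -17.8 -161. ]
```

```bash
python3 -m handwheel '{"slide":[[0,-2,-23],[1,-5,-46],[2,-8,-69],[3,-10,-92],[4,-13,-115],[5,-15,-135],[6,-17,-150],[8,-18,-158],[8,-18,-161],[8,-18,-161]],"twist":[0,0,0,0,0,0,0,0,0,0],"hand":[1,1,1,1,1,1,1,1,1,1]}'
python3 - <<'E'
from h import *
p,M,o=tool(); print(p.round(4),M.round(3).tolist(),o['force'],o['time_s'],np.round(o['joints'],3))
im,d=r.get_image('wrist'); c=r.get_calibration('wrist'); np.savez('w4.npz',im=im,d=d,p=p,M=M,**c); cv2.imwrite('pics/w4.png',im[:,:,::-1])
print(proj(c,(.559,-.1175,.086)))
E
```

```text
time_s: 6.05
position: [0.56, -0.0431, 0.3008]
ee_rot: [-1.166, 1.237, 1.168]
force: [0.2, 0.3, -5.9]
grip_width: 0.381
[ 0.56   -0.0431  0.3008] [[-0.002, -0.998, 0.057], [-0.0, 0.057, 0.998], [-1.0, 0.002, -0.0]] [ 0.15504864  0.25935593 -5.9354355 ] 6.05 [ 0.212  0.232 -0.015 -0.    -1.326 -0.269]
[252.92273726 101.48304679]
```

View pics/w4.png

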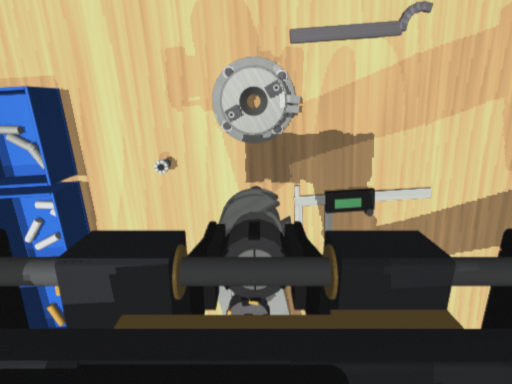

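Run:
```python
import cv2,numpy as np
a=np.load('w4.npz')['im'][:,:,::-1]
cv2.imwrite('pics/w4c.png',cv2.resize(a[50:150,205:305],None,fx=6,fy=6,interpolation=cv2.INTER_CUBIC))
cv2.imwrite('pics/w4d.png',cv2.resize(cv2.convertScaleAbs(a[180:240,210:300],alpha=1.6,beta=20),None,fx=8,fy=8,interpolation=cv2.INTER_CUBIC))
```

```text
(no output)
```

View pics/w4c.png

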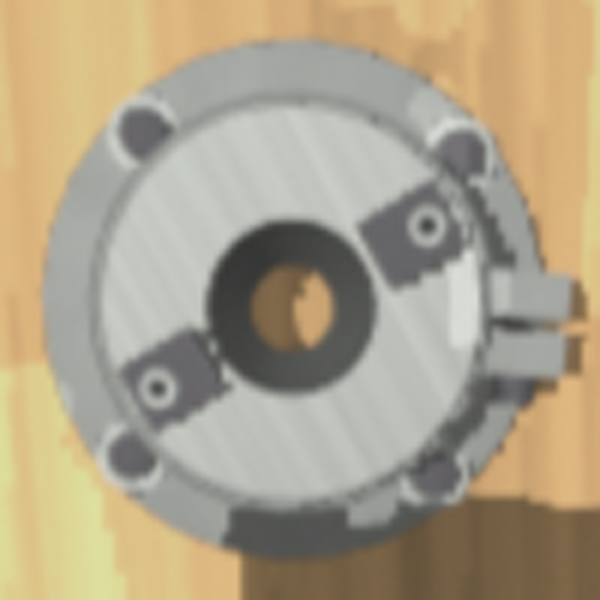

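View pics/w4d.png

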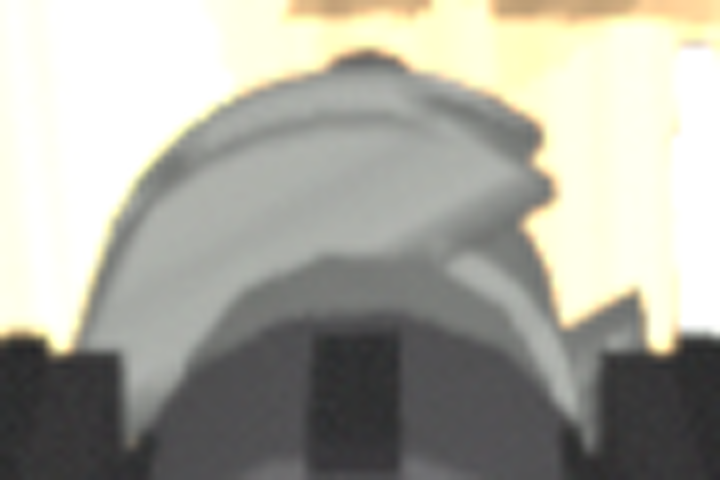

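Run:
```python
from h import *
z=np.load('w4.npz'); c={k:z[k] for k in('camera_matrix','eye','orientation')}; p=z['p'];M=z['M']
f=lambda x,y:(205+(x-2.5)/6,50+(y-2.5)/6)
a=ray(c,f(427,225),.094);b=ray(c,f(157,387),.094)
print('keys',a.round(4),b.round(4),((a+b)/2).round(4),'ang',np.degrees(np.arctan2(*(b-a)[1::-1])), np.linalg.norm(a-b))
# key side edges: long edges
for e in [((360,225),(435,183)),((395,292),(470,247)),((118,375),(190,328)),((155,432),(230,385))]:
    u,v=[ray(c,f(*q),.094) for q in e]; print(np.degrees(np.arctan2(*(u-v)[1::-1]))%180)
print('bore',ray(c,f(292,306),.086).round(4),'face', ray(c,f(293,300),.086).round(4))
zo=p[2]+.019-.050-.0005
g=lambda x,y:(210+(x-3.5)/8,180+(y-3.5)/8)
q1=ray(c,g(553,193),zo+.02); q2=ray(c,g(641,290),zo)
for q in(q1,q2): l=(q-p)@M*1000; print(l.round(1),np.hypot(l[1],l[2]),np.degrees(np.arctan2(l[2],l[1])))
mid=(q1-q2); 
l=(q1-q2)@M*1000; print(l[1:],np.hypot(l[1],l[2]),'chord dir',np.degrees(np.arctan2(l[2],l[1])))
print('left rim', ((ray(c,g(88,330),zo+.01)-p)@M*1000).round(1))
```

```text
keys [ 0.5324 -0.1316  0.094 ] [ 0.5853 -0.105   0.094 ] [ 0.5588 -0.1183  0.094 ] ang 26.681245173779192 0.05922553367095259
24.858940084749726
26.848522409765522
28.65153041307441
27.913283076909067
bore [ 0.5586 -0.1185  0.086 ] face [ 0.5583 -0.1196  0.086 ]
[ 11.5  12.9 -16.5] 20.914269377922267 -52.06518806578581
[31.5 21.9 -1.4] 21.975023009556512 -3.595288205498384
[ -9.07442293 -15.11728872] 17.631720558661364 chord dir -120.97504099430117
left rim [ 21.5 -22.9  -1.8]
```

```bash
python3 -m handwheel '{"slide":[[0,0,-8],[0,-1,-22],[0,-1,-40],[0,-2,-57],[0,-2.4,-69],[0,-2.4,-75],[0,-2.4,-76.3],[0,-2.4,-76.3],[0,-2.4,-76.3]],"twist":[0,0,0,0,0,0,0,0,0],"hand":[1,1,1,1,1,1,1,1,1]}'
python3 -m handwheel '{"slide":[[10,0,0],[25,0,0],[42,0,0],[58,0,0],[72,0,0],[84,0,0],[94,0,0],[100,0,0],[104,0,0],[104,0,0]],"twist":[0,0,0,0,0,0,0,0,0,0],"hand":[1,1,1,1,1,1,1,1,1,1]}'
python3 - <<'E'
from h import *
p,M,o=tool(); print(p.round(4),M.round(3).tolist(),np.round(o['force'],2),o['time_s'])
for n in('scene','top'):
  im,d=r.get_image(n); np.savez(n+'5.npz',im=im); c=r.get_calibration(n); x,y=proj(c,(.559,-.1175,.13)).astype(int); cv2.imwrite('pics/%s5.png'%n,cv2.resize(im[y-60:y+60,x-70:x+70,::-1],None,fx=5,fy=5,interpolation=cv2.INTER_CUBIC))
E
```

```text
time_s: 6.85
position: [0.5589, -0.1179, 0.3015]
ee_rot: [-1.168, 1.235, 1.168]
force: [0.3, 0.2, -5.1]
grip_width: 0.374
time_s: 7.68
position: [0.5585, -0.1183, 0.1967]
ee_rot: [-1.167, 1.236, 1.169]
force: [-0.4, 0.2, -5.5]
grip_width: 0.382
[ 0.5585 -0.1183  0.1967] [[-0.001, -0.998, 0.056], [0.0, 0.056, 0.998], [-1.0, 0.001, -0.0]] [-0.43  0.22 -5.49] 7.6833
```

View pics/scene5.png

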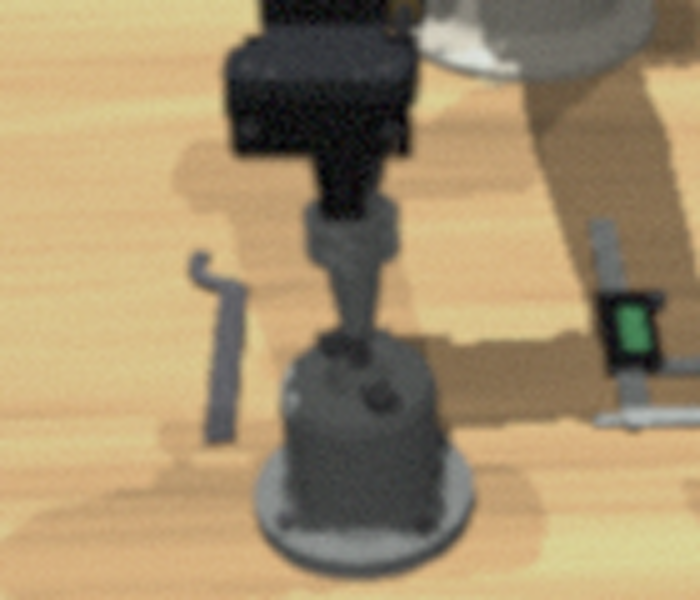

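```bash
python3 -m handwheel '{"slide":[[4,0.3,-1],[9,0.3,-1],[14,0.3,-1],[19,0.3,-1],[24,0.3,-1],[29,0.3,-1],[34,0.3,-1],[39,0.3,-1],[44,0.3,-1],[46,0.3,-1]],"twist":[0,0,0,0,0,0,0,0,0,0],"hand":[1,1,1,1,1,1,1,1,1,1]}'
python3 -m handwheel '{"slide":[[2,0,0],[5,0,0],[8,0,0],[11,0,0],[13,0,0],[15,0,0],[16,0,0],[16,0,0]],"twist":[0,0,0,0,0,0,0,0],"hand":[1,1,1,1,1,1,1,1]}'
python3 -c "from bench import r;o=r.get_obs();print(o['position'],o['force'],o['ft_torque'])"
```

```text
time_s: 8.62
position: [0.558, -0.1195, 0.1505]
ee_rot: [-1.167, 1.236, 1.169]
force: [-0.1, 0.6, -4.8]
grip_width: 0.378
time_s: 9.28
position: [0.5584, -0.1195, 0.1353]
ee_rot: [-1.168, 1.236, 1.168]
force: [-0.1, 0.9, -5.8]
grip_width: 0.379
[ 0.55836814 -0.11952383  0.13530071] [-0.12166643  0.90706938 -5.77787826] [ 0.05542672 -0.04219586  0.04887901]
```

```bash
python3 -m handwheel '{"slide":[[1,0,0],[2,0,0],[3,0,0],[4,0,0],[5,0,0],[6,0,0],[6.5,0,0],[6.5,0,0]],"twist":[0,0,0,0,0,0,0,0],"hand":[1,1,1,1,1,1,1,1]}'
python3 -m handwheel '{"slide":[[0.4,0,0],[0.8,0,0],[1.2,0,0],[1.6,0,0],[2,0,0],[2,0,0]],"twist":[0,0,0,0,0,0],"hand":[1,1,1,1,1,1]}'
python3 -c "from bench import r;o=r.get_obs();print(o['position'],o['force'],o['ft_torque'])"
```

```text
time_s: 9.95
position: [0.5584, -0.1195, 0.1289]
ee_rot: [-1.168, 1.235, 1.168]
force: [-0.7, 0.1, -5.3]
grip_width: 0.383
time_s: 10.45
position: [0.5584, -0.1195, 0.127]
ee_rot: [-1.168, 1.235, 1.168]
force: [-0.5, 0.4, -5.9]
grip_width: 0.381
[ 0.55843945 -0.11950923  0.1269607 ] [-0.51933284  0.36524946 -5.89777581] [ 0.06812885 -0.05522847  0.00741921]
```

```bash
for i in 1 ; do python3 -m handwheel '{"slide":[[0.3,0,0],[0.6,0,0],[0.9,0,0],[1.2,0,0],[1.2,0,0]],"twist":[0,0,0,0,0],"hand":[1,1,1,1,1]}'; done
python3 -m handwheel '{"slide":[[0.2,0,0],[0.4,0,0],[0.6,0,0],[0.8,0,0],[0.8,0,0]],"twist":[0,0,0,0,0],"hand":[1,1,1,1,1]}'
python3 -c "from bench import r;o=r.get_obs();print(o['position'],o['force'],o['ft_torque'])"
```

```text
time_s: 10.87
position: [0.5584, -0.1195, 0.1257]
ee_rot: [-1.168, 1.235, 1.168]
force: [0.6, 0.2, -5.8]
grip_width: 0.378
time_s: 11.28
position: [0.5585, -0.1195, 0.125]
ee_rot: [-1.168, 1.235, 1.168]
force: [-0.1, 1.1, -5.6]
grip_width: 0.383
[ 0.55847628 -0.11951245  0.12500902] [-0.08871715  1.11362013 -5.64364694] [ 0.05513781 -0.04600691 -0.0343861 ]
```

```bash
python3 -m handwheel '{"slide":[[0.2,0,0],[0.4,0,0],[0.6,0,0],[0.8,0,0],[0.8,0,0]],"twist":[0,0,0,0,0],"hand":[1,1,1,1,1]}'
python3 -c "from bench import r;o=r.get_obs();print(o['position'],o['force'],o['ft_torque'])"
```

```text
time_s: 11.7
position: [0.5585, -0.1195, 0.1242]
ee_rot: [-1.168, 1.235, 1.168]
force: [-0.8, 0.0, -5.7]
grip_width: 0.379
[ 0.55845907 -0.11951512  0.1242007 ] [-0.8433961   0.03030914 -5.67971028] [ 0.08587646 -0.04112764  0.03293685]
```

```bash
python3 -m handwheel '{"slide":[[0.2,0,0],[0.4,0,0],[0.6,0,0],[0.8,0,0],[0.8,0,0]],"twist":[0,0,0,0,0],"hand":[1,1,1,1,1]}'
python3 -m handwheel '{"slide":[[0.2,0,0],[0.4,0,0],[0.6,0,0],[0.8,0,0],[0.8,0,0]],"twist":[0,0,0,0,0],"hand":[1,1,1,1,1]}'
python3 -c "from bench import r;o=r.get_obs();print(o['position'],o['force'],o['ft_torque'])"
```

```text
time_s: 12.12
position: [0.5584, -0.1195, 0.1234]
ee_rot: [-1.168, 1.235, 1.168]
force: [-0.0, 0.6, -6.0]
grip_width: 0.379
time_s: 12.53
position: [0.5584, -0.1195, 0.1226]
ee_rot: [-1.168, 1.235, 1.168]
force: [-0.5, 0.2, -6.0]
grip_width: 0.379
[ 0.55840057 -0.11953525  0.12260397] [-0.54803985  0.16911328 -5.98006401] [ 0.05662302  0.06707643 -0.01997672]
```

```bash
python3 -m handwheel '{"slide":[[0.3,0,0],[0.6,0,0],[0.9,0,0],[1.2,0,0],[1.2,0,0]],"twist":[0,0,0,0,0],"hand":[1,1,1,1,1]}'
python3 -m handwheel '{"slide":[[0.3,0,0],[0.6,0,0],[0.9,0,0],[1.2,0,0],[1.2,0,0]],"twist":[0,0,0,0,0],"hand":[1,1,1,1,1]}'
python3 -c "from bench import r;o=r.get_obs();print(o['position'],o['force'],o['ft_torque'])"
```

```text
time_s: 12.95
position: [0.5583, -0.1196, 0.1214]
ee_rot: [-1.168, 1.236, 1.168]
force: [-1.2, 0.6, -5.1]
grip_width: 0.378
time_s: 13.37
position: [0.5582, -0.1196, 0.1202]
ee_rot: [-1.168, 1.236, 1.168]
force: [-1.3, 0.0, -5.0]
grip_width: 0.377
[ 0.55824826 -0.11956674  0.12018351] [-1.29649381  0.01188949 -5.03517674] [-0.10294527  0.45725843 -0.00333471]
```

```bash
python3 -m handwheel '{"slide":[[0,0.3,0],[0,0.6,0],[0,0.6,0]],"twist":[0,0,0],"hand":[1,1,1]}'
python3 -c "from bench import r;o=r.get_obs();print(o['position'],o['force'],o['ft_torque'])"
python3 -m handwheel '{"slide":[[0.3,0,0],[0.6,0,0],[0.9,0,0],[0.9,0,0]],"twist":[0,0,0,0],"hand":[1,1,1,1]}'
python3 -c "from bench import r;o=r.get_obs();print(o['position'],o['force'],o['ft_torque'])"
```

```text
time_s: 13.62
position: [0.5581, -0.1195, 0.1202]
ee_rot: [-1.168, 1.235, 1.167]
force: [-0.5, -0.6, -5.1]
grip_width: 0.383
[ 0.55811426 -0.11945302  0.12021227] [-0.54099831 -0.61874074 -5.10492401] [-0.10277232  0.18117705 -0.05435759]
time_s: 13.95
position: [0.5579, -0.1195, 0.1193]
ee_rot: [-1.168, 1.235, 1.168]
force: [-0.9, -0.2, -5.3]
grip_width: 0.381
[ 0.55794424 -0.11946044  0.11931129] [-0.91444887 -0.24698789 -5.27460084] [-0.07143557  0.13796999  0.03179134]
```

```bash
python3 -m handwheel '{"slide":[[0.3,0.2,0],[0.6,0.2,0],[0.9,0.2,0],[0.9,0.2,0]],"twist":[0,0,0,0],"hand":[1,1,1,1]}'
python3 -c "from bench import r;o=r.get_obs();print(o['position'],o['force'],o['ft_torque'])"
python3 -m handwheel '{"slide":[[0.2,0,0],[0.4,0,0],[0.6,0,0],[0.6,0,0]],"twist":[0,0,0,0],"hand":[1,1,1,1]}'
python3 -c "from bench import r;o=r.get_obs();print(o['position'],o['force'],o['ft_torque'])"
```

```text
time_s: 14.28
position: [0.5577, -0.1194, 0.1184]
ee_rot: [-1.168, 1.235, 1.168]
force: [-0.4, -0.7, -4.4]
grip_width: 0.381
[ 0.55772846 -0.11944301  0.11836903] [-0.3942728  -0.69256898 -4.41250795] [-0.06691252  0.08940629  0.01738816]
time_s: 14.62
position: [0.5577, -0.1195, 0.1178]
ee_rot: [-1.168, 1.235, 1.168]
force: [-0.2, -0.6, -6.0]
grip_width: 0.382
[ 0.55767193 -0.11948486  0.11782292] [-0.21339011 -0.59884744 -6.04419675] [-0.13956242  0.14263515  0.00916775]
```

```bash
python3 -m handwheel '{"slide":[[0.2,0,0],[0.4,0,0],[0.6,0,0],[0.6,0,0]],"twist":[0,0,0,0],"hand":[1,1,1,1]}'
python3 -m handwheel '{"slide":[[0.2,0,0],[0.4,0,0],[0.6,0,0],[0.6,0,0]],"twist":[0,0,0,0],"hand":[1,1,1,1]}'
python3 -c "from bench import r;o=r.get_obs();print(o['position'],o['force'],o['ft_torque'])"
```

```text
time_s: 14.95
position: [0.5576, -0.1195, 0.1175]
ee_rot: [-1.168, 1.235, 1.168]
force: [-1.5, -1.6, -2.9]
grip_width: 0.383
time_s: 15.28
position: [0.5577, -0.1196, 0.1174]
ee_rot: [-1.168, 1.235, 1.168]
force: [-4.0, 0.1, 2.9]
grip_width: 0.383
[ 0.55768881 -0.11958712  0.11742355] [-4.01651217  0.08269587  2.90480266] [0.04546897 1.06721663 0.02158052]
```

```bash
python3 -m handwheel '{"slide":[[0,0.2,0],[0,0.4,0],[0.2,0.4,0],[0.4,0.4,0],[0.6,0.4,0],[0.6,0.4,0]],"twist":[0,0,0,0,0,0],"hand":[1,1,1,1,1,1]}'
python3 -c "from bench import r;o=r.get_obs();print(o['position'],o['force'],o['ft_torque'])"
python3 - <<'E'
from h import *
im,d=r.get_image('scene'); c=r.get_calibration('scene'); x,y=proj(c,(.559,-.1175,.11)).astype(int); cv2.imwrite('pics/s6.png',cv2.resize(im[y-40:y+40,x-50:x+50,::-1],None,fx=7,fy=7,interpolation=cv2.INTER_CUBIC))
E
```

```text
time_s: 15.78
position: [0.5577, -0.1196, 0.1174]
ee_rot: [-1.169, 1.234, 1.167]
force: [-5.5, 0.3, 9.2]
grip_width: 0.38
[ 0.55765948 -0.11961641  0.11735899] [-5.47057769  0.27292916  9.19052547] [ 0.13662897  1.3891271  -0.00547828]
```

View pics/s6.png

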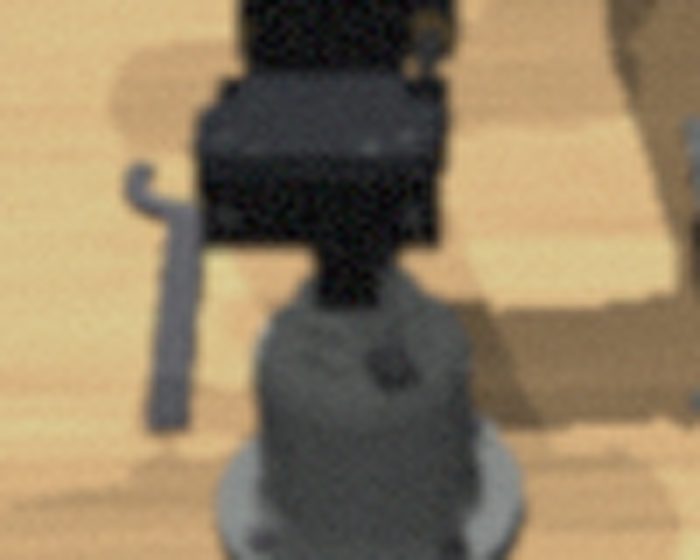

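```bash
python3 -m handwheel '{"slide":[[0,0.3,0],[0,0.6,0],[0,0.6,0]],"twist":[0,0,0],"hand":[1,1,1]}'
python3 -c "from bench import r;o=r.get_obs();print(o['position'],o['force'],o['ft_torque'])"
```

```text
time_s: 16.08
position: [0.5576, -0.1196, 0.1173]
ee_rot: [-1.17, 1.234, 1.166]
force: [-4.2, 0.5, 6.5]
grip_width: 0.386
[ 0.55755125 -0.11960347  0.11733148] [-4.17080671  0.54396271  6.50310586] [ 0.00911621  1.02168198 -0.02403266]
```

```bash
python3 -m handwheel '{"slide":[[0,0.3,0],[0,0.6,0],[0,0.9,0],[0,1.2,0],[0,1.2,0]],"twist":[0,0,0,0,0],"hand":[1,1,1,1,1]}'
python3 -c "from bench import r;o=r.get_obs();print(o['position'],o['force'],o['ft_torque'])"
python3 -m handwheel '{"slide":[[0.2,0,0],[0.4,0,0],[0.6,0,0],[0.6,0,0],[0.6,0,0]],"twist":[0,0,0,0,0],"hand":[1,1,1,1,1]}'
python3 -c "from bench import r;o=r.get_obs();print(o['position'],o['force'],o['ft_torque'])"
```

```text
time_s: 16.5
position: [0.5574, -0.1196, 0.1173]
ee_rot: [-1.171, 1.232, 1.165]
force: [-1.0, -0.7, 5.1]
grip_width: 0.383
[ 0.55742433 -0.11961859  0.11730096] [-0.9621436  -0.74808967  5.05094496] [-0.25481565  0.21199751 -0.01633788]
time_s: 16.92
position: [0.5574, -0.1196, 0.1173]
ee_rot: [-1.171, 1.232, 1.165]
force: [-2.9, -1.4, 8.4]
grip_width: 0.379
[ 0.55741234 -0.11961406  0.11727396] [-2.8960126  -1.44622573  8.36567945] [-0.14600998  0.52459106  0.05440076]
```

```bash
python3 -m handwheel '{"slide":[[0.2,0.3,0],[0.4,0.6,0],[0.6,0.8,0],[0.6,0.8,0],[0.6,0.8,0],[0.6,0.8,0]],"twist":[0,0,0,0,0,0],"hand":[1,1,1,1,1,1]}'
python3 - <<'E'
from h import *
p,M,o=tool();print(p.round(4),np.round(o['force'],2),np.round(o['ft_torque'],2),M.round(4).tolist())
im,d=r.get_image('wrist'); np.savez('w7.npz',im=im); cv2.imwrite('pics/w7.png',cv2.resize(im[140:300,170:340,::-1],None,fx=4,fy=4,interpolation=cv2.INTER_CUBIC))
E
```

```text
time_s: 17.42
position: [0.5574, -0.1196, 0.1173]
ee_rot: [-1.173, 1.23, 1.163]
force: [-1.7, -1.1, 9.7]
grip_width: 0.384
[ 0.5574 -0.1196  0.1173] [-1.71 -1.06  9.68] [-0.16  0.41 -0.04] [[0.0066, -0.9985, 0.0548], [-0.0011, 0.0548, 0.9985], [-1.0, -0.0067, -0.0008]]
```

View pics/w7.png

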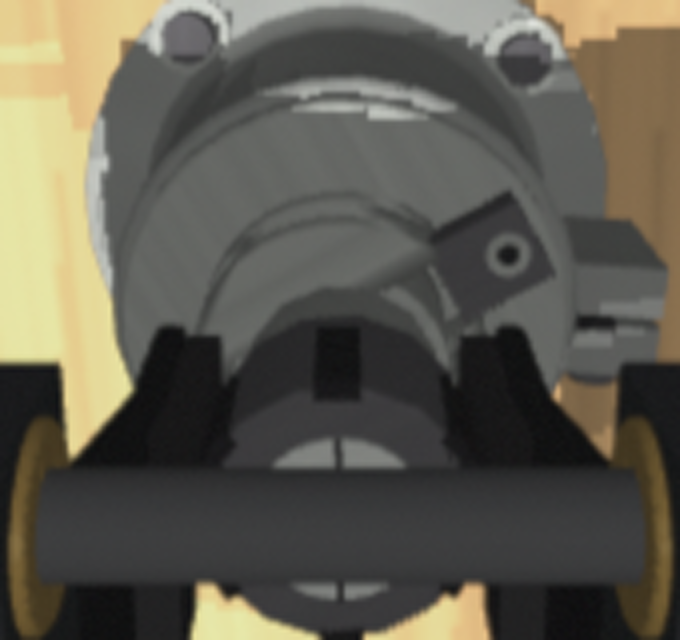

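```bash
python3 -m handwheel '{"slide":[[-0.3,0,0],[-0.6,-0.3,0],[-0.8,-0.5,0],[-0.8,-0.5,0]],"twist":[0,0,0,0],"hand":[1,1,1,1]}'
python3 -m handwheel '{"slide":[[0,0,0],[0,0,0],[0,0,0],[0,0,0],[0,0,0],[0,0,0],[0,0,0],[0,0,0],[0,0,0],[0,0,0]],"twist":[0,0,0,0,0,0,0,0,0,0],"hand":[0.5,0.4,0.2,0,0,0,0,0,0,0]}'
python3 - <<'E'
from h import *
p,M,o=tool();print(p.round(4),np.round(o['force'],2),np.round(o['ft_torque'],2),M.round(4).tolist())
im,d=r.get_image('wrist'); np.savez('w8.npz',im=im,d=d); cv2.imwrite('pics/w8.png',cv2.resize(im[100:320,120:400,::-1],None,fx=2.7,fy=2.7,interpolation=cv2.INTER_CUBIC))
E
```

```text
time_s: 17.8
position: [0.5574, -0.1196, 0.1173]
ee_rot: [-1.172, 1.231, 1.164]
force: [-0.7, -1.0, 7.0]
grip_width: 0.38
time_s: 18.63
position: [0.5552, -0.1193, 0.1156]
ee_rot: [-1.168, 1.235, 1.168]
force: [0.4, 0.1, 0.2]
grip_width: 0.979
[ 0.5552 -0.1193  0.1156] [0.42 0.06 0.17] [ 0.09 -0.08  0.03] [[0.0001, -0.9984, 0.056], [0.0, 0.056, 0.9984], [-1.0, -0.0001, 0.0]]
```

View pics/w8.png

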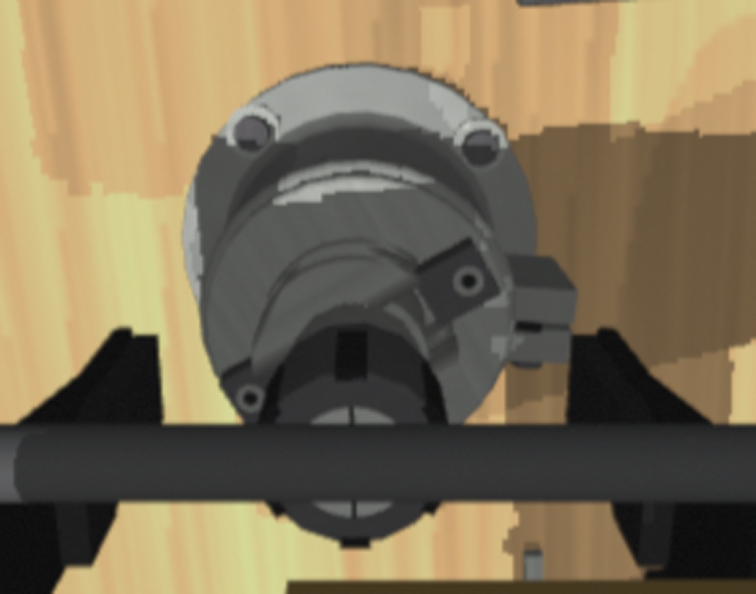

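```bash
python3 -m handwheel '{"slide":[[-5,0,0],[-15,0,0],[-30,0,0],[-50,0,0],[-70,0,0],[-90,0,0],[-105,0,0],[-110,0,0],[-110,0,0]],"twist":[0,0,0,0,0,0,0,0,0],"hand":[0,0,0,0,0,0,0,0,0]}'
python3 - <<'E'
from h import *
p,M,o=tool();print(p.round(4),np.round(o['force'],2))
im,d=r.get_image('wrist'); c=r.get_calibration('wrist'); np.savez('w9.npz',im=im,d=d,**c); cv2.imwrite('pics/w9.png',cv2.resize(im[110:260,170:340,::-1],None,fx=4,fy=4,interpolation=cv2.INTER_CUBIC))
K=c['camera_matrix'];Mc=R.from_rotvec(c['orientation']).as_matrix()
v,u=np.mgrid[0:384,0:512]; P=np.stack([(u-K[0,2])*d/K[0,0],(v-K[1,2])*d/K[1,1],d],-1)@Mc.T+c['eye']
P=P[d>0]; rr=np.hypot(P[:,0]-.5583,P[:,1]+.1185)
for n,lo,hi,a,b in (('nut',0.13,.17,0,.02),('flange',.100,.115,.016,.021),('face',.07,.099,.026,.036),('keys/other',.09,.099,.02,.036)):
    m=(P[:,2]>lo)&(P[:,2]<hi)&(rr>a)&(rr<b); q=P[m]
    if len(q)<10: print(n,len(q));continue
    z=np.median(q[:,2]); q=q[abs(q[:,2]-z)<.003]; A=np.c_[q[:,:2]-q[:,:2].mean(0),np.ones(len(q))]; s=np.linalg.lstsq(A,q[:,2],rcond=None)[0]
    print(n,len(q),'z',z.round(4),'tilt',s[:2].round(4),q[:,:2].mean(0).round(4))
E
```

```text
time_s: 19.43
position: [0.5561, -0.1193, 0.228]
ee_rot: [-1.17, 1.232, 1.165]
force: [-0.3, 0.3, -0.5]
grip_width: 1.0
[ 0.5561 -0.1193  0.228 ] [-0.27  0.28 -0.54]
nut 1321 z 0.1469 tilt [0.0008 0.0075] [ 0.5573 -0.1191]
flange 273 z 0.1049 tilt [ 0.003  -0.0129] [ 0.562  -0.1305]
face 1178 z 0.0851 tilt [-0.0024  0.0012] [ 0.5587 -0.1302]
keys/other 448 z 0.0928 tilt [-0.023   0.0469] [ 0.5526 -0.1237]
```

View pics/w9.png

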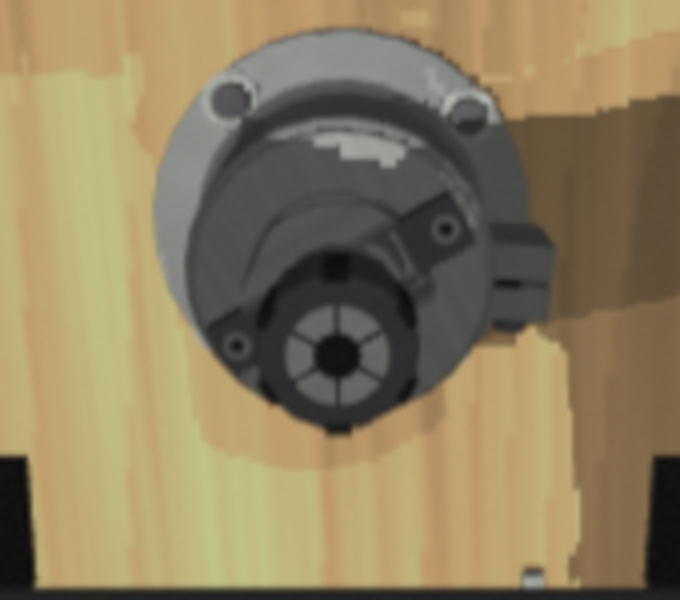

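Run:
```python
from h import *
im,d=r.get_image('scene'); cv2.imwrite('pics/s9.png',im[:,:,::-1])
```

```text
(no output)
```

View pics/s9.png

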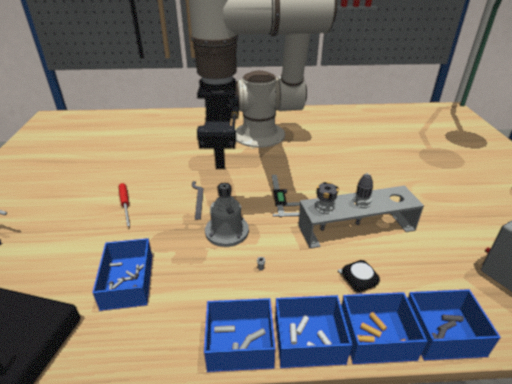

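The holder stands upright in the fixture near (225,205). The gripper is clear above it, and everything else is where it was in the first picture.

```bash
python3 -c "from bench import r;print(r.job_done())"
```

```text
the job is handed in; nothing more can be done
None
```

The nut holder is seated in the bench fixture with its slots over the keys. I let go and handed the job in at about 19.5 s of the 61 s.

- **Turning:** I found the key line in the wrist picture at about 26.7° from the base x axis. I turned the holder by about 13° on the way across, so the slots went straight over the keys. I felt no contact at key-top height, so no searching turn on the keys was needed.
- **Seating:** I lowered it in steps of 0.4 mm or less from above the keys. The flange met the face where I expected it, with the TCP at z = 0.1175 m. I then pressed with about 15 N, and the depth stopped changing.
- **Side force:** While pressing, a side force of up to 5.5 N built up along x, probably from a slight tilt of the holder in the grip. I eased the hand sideways until it fell to between 1 and 3 N, then unloaded and opened.

**Last checks:**
- **Height:** Wrist depth put the nut top 61.8 mm and the flange top 19.8 mm above the face; 62 and 20 mm would be fully home.
- **Flatness:** The plane fits for nut, flange and face differ by about 0.4 to 0.8°. I took that as depth noise, so flatness is confirmed mainly by the heights.
- **Surroundings:** By eye in the scene picture, the other things had not moved, and the gripper was open and clear above the holder.

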